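# Press a crooked sprung follower plate home in its pot

### The arm

A 6-joint arm with a two-finger parallel gripper is mounted at the origin on a cart in front of the work surface, level with it; the furniture and walls round the work are solid. World frame = base frame: x ahead of the robot, y to its left, z up, the work surface at z = 0. Lengths are in m, angles in degrees, forces in N, time in s.
With the tool pointing down it reaches from about 0.375 to 0.9 m from the base axis. Payload 3.1 kg.
Tool frame: the origin (TCP) lies on the centre line of the jaws, within the pads' length; the fingertips stand 25 mm ahead of it and the grasp point (between the pads) lies 6 mm ahead of it; z points along the fingers, y is the line along which they close (so a half turn about z gives the same grasp; the last joint's range is limited). The gripper opens to 87 mm and grips with 3 to 60 N. Pads are 19 mm wide; open, the fingers measure 117 mm over their backs; the gripper's body (75 mm by 190 mm) begins 51 mm behind the grasp point.
Start: joints at [-78.065, 30.224, 82.088, -0, 67.689, -10.227], TCP at [0.236, -0.579, 0.248] pointing down, gripper open.
Joint ranges: [-176.69, 176.69], [-43.24, 126.21], [12.49, 139.97], [-82, 262], [0, 151.66], [-163.58, 163.58]. Speed limits (degrees/s): [159.86, 159.86, 180, 180, 180, 180].

### API

Orientations are given as a 3x3 rotation matrix whose columns are the frame's x, y, z axes.
In Python, from rig import read_state, capture, camera_params, hand_in gives the robot as it stands.
- The arm moves only by the tool apply_moves, never from a script. Its argument "rows" is a list of rows, each an object of numbers: "x", "y", "z": the shift along the tool's x, y, z in mm; "rx", "ry", "rz": the turn, a rotation vector about the tool's x, y, z in units of 6 degrees (1.0 is 6 degrees); "claw": the closure in counts, from 0 (fully open) to 255 (shut). A call has 1 to 10 rows; each row is the pose to reach, as a shift and turn from the pose commanded when the call began, along the tool's axes at that moment; what a row does not reach only later rows make up. A row lasts 1/8 s, in which the tool goes at most 62.5 mm and 10.7 degrees, less where a joint would pass 70% of its speed; a pose out of reach is approached as far as the arm can. A call with a gripper value outside its range is refused whole. The fingers move at their own pace and stop on an object; the grip force is fixed at half the most. Time passes only in rows, so rows that repeat a pose let the fingers close. It gives the time, the measured TCP pose, the force, the opening and the grip force at its end, in the units of the state.
- read_state(): the state, without advancing time (a new reading comes with each control period).
- capture(name): name is "side" or "top" or "wrist"; returns (picture, depth): 384x512x3 uint8, red, green, blue; 384x512 float32, m along the optical axis (not along the pixel's ray), 0 where there is no reading.
- camera_params(name): a dict with "fx", "fy", "cx", "cy" (pixels), "xyz" and "orientation" of the camera in the world. Camera axes: x right, y up, looking along -z (the intrinsics and any distortion apply to the point x, -y, -z); pixel columns grow to the right and rows downward; lengths in m; the calibration is good to about 2 mm. The wrist camera is an equidistant fisheye: a pixel r from the principal point sees the ray r / f radians off the axis. A picture is of the moment at which its call begins: read the wrist's pose just before it. camera_params takes no time and is no camera call; for the wrist camera it gives the pose at the moment of the call.
- hand_in(): hands the job in; it is judged then, once.
The state is a dict: "time_s": time; "joint_positions": joint angles; "qvel": joint speeds; "tau": joint torques, N m; "position": TCP position; "tcp_rot": TCP orientation; "force": force on the tool from outside, world axes, zero at the start; "moment": the same for the moment, N m; "opening": opening from 0.0 (shut) to 1.0 (fully open); "grasp_force": force on a finger pad.
Only numpy, scipy, OpenCV 4.12 (cv2) and the standard library are available. Lean on these libraries where they do the work, as an engineer would, in place of code of your own. Each camera call takes 0.05 s, during which the arm holds its last target. There are 200 camera calls.

### The job

The sprung follower plate in the press pot sits high and crooked. Take the flat-footed tamper from its rest, press the plate squarely down in the pot until it bottoms out on its stop, lean on it there with about 20 N for a second (never more than 40 N, so come onto the stop slowly), then set the tamper gently back upright in its rest, leaving the plate down and level and the other things on the table where they are.

Things in the scene. Friction and masses are not known exactly. Their poses are not given: they have to be found in the camera images.
- pot: fixed upright round aluminium press pot on a dark bolted flange (116 mm across, 7 mm thick), open at the top; outside 86 mm, straight bore 72 mm in diameter, rim 60 mm above the table. Origin: centre of its underside on the table, z up. A hard stop for the plate is hidden inside, set differently each time: it must be found by feel, where the force rises steeply
- follower_plate: round steel plate (69 mm across, 8 mm thick) with a rubber edge, in the pot's bore. Origin: centre of its flat top face, z the face's normal. It slides straight down and up and rocks about that centre. At the start the centre is 34 to 44 mm above the table and the face 0.08 to 0.17 rad crooked, any way; on the stop the centre is 22 to 28 mm above the table, 12 to 16 mm below its start
- tamper: tamper, 100 mm tall, 0.2 to 0.4 kg, upright in its rest: flat steel foot 62 mm across, 14 mm thick; round stem 18 mm thick; steel collar 35 mm across from 57 to 61 mm above the underside; black square hand grip, 26 x 26 mm, above it up to 100 mm. Origin: centre of the foot's flat underside, z up along the stem, x and y square to the grip's flat sides
- tamper_grip (a point): centre of the tamper's square hand grip, 80 mm above the foot's underside, axes as the tamper's
- stand: the tamper's rest: fixed low grey square plate (96 x 96 x 6 mm) with a round raised rim (outside 84 mm, inside 72 mm across, top 15 mm above the table) round a shallow flat recess. Origin: centre of its underside on the table.
- stand_seat (a point): centre of the flat floor of the rest's recess, 6 mm above the table, where the centre of the tamper's underside belongs
- salve_jar: bystander, leave alone: loose squat jar with a lid, 87 mm across, 57 mm tall; origin at the centre of its underside
- weighing_bottle: bystander, leave alone: loose small lidded glass, 37 mm across, 48 mm tall; origin at the centre of its underside
- rubber_stopper: bystander, leave alone: loose dark rubber stopper, 31 mm across, 26 mm tall; origin at the centre of its underside
- follower_face (a point): centre of the plate's top face, as the plate's origin. The rubber edge grips the bore, so the plate stays as deep and as crooked as it is left. A soft spring lies under it: sliding it down takes about 5 N at the top and up to about 8 N at the stop. Rocking it takes about 0.05 N m; it rocks to lie flat against a flat foot pressed on it. Met faster than 20 mm/s, the stop may give over 40 N

How it is judged (in metres and radians):
On the way:
1. the plate is on its stop, level within 0.05 rad, and the tamper leans on it with 12 to 32 N for half a second (contact force between tamper and follower_plate between 12 and 32 N and angle between follower_plate's own z axis and vertical below 0.05 rad and z of follower_plate in the frame of pot below 0.0295 m), for 0.5 s.
At the end, for the whole second after the job is handed in: the follower plate stays down (centre of its top face under 29.5 mm above the table) and level within 0.05 rad; the tamper stands released, still and upright (within 0.05 rad) in its rest, its underside's centre within 9 mm of the seat (angle between each of follower_plate, tamper's own z axis and vertical below 0.05 rad and z of follower_plate in the frame of pot below 0.0295 m and distance between tamper and stand_seat below 0.009 m and linear speed of tamper below 0.02 m/s); the robot touches nothing.
It fails at once if the tamper presses the plate with more than 40 N (contact force between tamper and follower_plate above 40 N).
It fails at once if the tamper is dropped: it falls free of the fingers faster than 0.35 m/s (a fall of some 6 mm) (contact force between the fingers and tamper below 0.3 N and linear speed of tamper above 0.35 m/s).
It fails at once if the robot itself touches the plate (contact force between the arm and follower_plate above 1 N).
It fails at once if a bystander is moved by more than 20 mm (distance of any of salve_jar, weighing_bottle, rubber_stopper from where it was at the start of the episode above 0.02 m).
It also fails if it takes over 58 s, if anything falls off the work surface, if the arm or the gripper's body presses on something with over 40 N, if the wrist force passes 120 N, or if a joint passes its speed limit or range.

## Working session

There is one attempt and no reset: what is moved stays moved. The work goes in short steps, Python scripts to look and compute and a tool call to move; the robot and the scene stay as the last step left them, time stands still between calls to the robot, and variables do not carry over. Pictures are saved under pics/ and viewed, at most 10 in all, crops included, and the job is handed in when it is done.

Besides the shell and the picture viewer there is one more tool, called after "Emit:" by a JSON object that holds its "api" and its "payload", one argument or row to a line. apply_moves: Moves the arm, as the interface text tells. Its arguments: {"type":"object","properties":{"rows":{"type":"array"}},"required":["rows"]}

```bash
mkdir -p pics && cat > h.py <<'E'
import numpy as np, cv2
from rig import read_state, capture, camera_params, hand_in
def pts(name):
    p=camera_params(name); im,d=capture(name)
    v,u=np.mgrid[0:384,0:512]
    X=np.stack([(u-p['cx'])/p['fx']*d,-(v-p['cy'])/p['fy']*d,-d],-1)
    W=X@np.array(p['orientation']).T+np.array(p['xyz'])
    W[d==0]=np.nan
    return im,d,W
E
python3 - <<'E'
from h import *
for n in('top','side'):
    im,d,W=pts(n); p=camera_params(n); print(n,p)
    np.savez(n,im=im,W=W); cv2.imwrite(f'pics/{n}.png',im[...,::-1])
a=cv2.imread('pics/top.png');
s=read_state();print(s)
E
```

```text
top {'fx': 374.66979995769617, 'fy': 374.66979995769617, 'cx': 258.654687581341, 'cy': 188.61048901653388, 'xyz': array([0.47150858, 0.01635695, 0.94770045]), 'orientation': array([[-0.02529301,  0.99198896, -0.12376656],
       [-0.99967917, -0.0252652 ,  0.0017945 ],
       [-0.00134686,  0.12377224,  0.99230974]])}
side {'fx': 465.33571519550065, 'fy': 465.33571519550065, 'cx': 250.2133429216292, 'cy': 190.68630768062155, 'xyz': array([ 0.32080771, -0.71049451,  0.43493399]), 'orientation': array([[ 0.95346762,  0.10958932, -0.28087306],
       [-0.30067449,  0.41432935, -0.85902621],
       [ 0.02223386,  0.90350505,  0.42800034]])}
{'time_s': 0.1, 'joint_positions': array([-7.80643520e+01,  3.02738009e+01,  8.21493825e+01, -1.09897653e-03,
        6.76889090e+01, -1.02270810e+01]), 'qvel': array([ 0.090855  , -0.07127463, -0.19001945,  0.00957449, -0.12803864,
        0.01613587]), 'tau': array([-3.43265920e-04, -4.40985417e+01, -1.77151501e+01,  6.33437256e-02,
        5.34102239e-02, -4.86260478e-05]), 'position': array([ 0.2356701 , -0.57820367,  0.24666583]), 'tcp_rot': array([[ 9.26113491e-01,  3.77244779e-01, -4.21966173e-04],
       [ 3.77244871e-01, -9.26111580e-01,  1.91041549e-03],
       [ 3.29906511e-04, -1.92844614e-03, -9.99998086e-01]]), 'force': array([-0.30959574,  0.00213754, -0.05149053]), 'moment': array([-0.02670922,  0.04046663, -0.01101182]), 'grasp_force': 0.0, 'opening': 0.9987764638460365}
```

View pics/top.png

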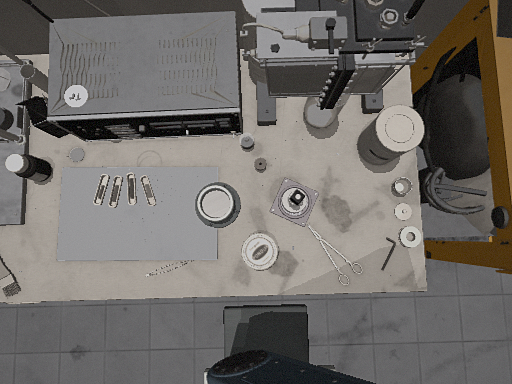

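View pics/side.png

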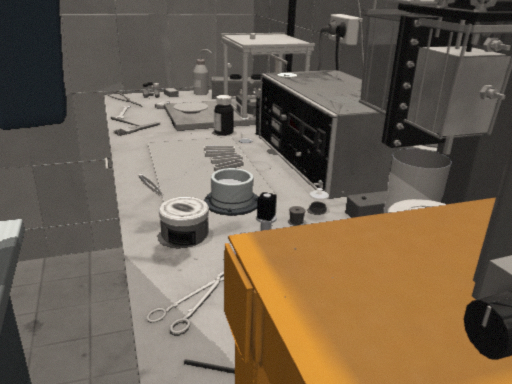

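The top view shows the pot at (217,204), the tamper in its rest at (296,199), the jar at (260,251), the bottle at (247,142) and the stopper at (261,164). The side view has the pot at (232,190) and the grip at (266,205), with a cabinet hiding the rest.

```bash
python3 - <<'E'
from h import *
z=np.load('top.npz');im=z['im'];W=z['W']
def reg(u0,u1,v0,v1,zlo,zhi):
    w=W[v0:v1,u0:u1].reshape(-1,3); g=im[v0:v1,u0:u1].reshape(-1,3)
    m=(w[:,2]>zlo)&(w[:,2]<zhi); return w[m],g[m]
def info(n,w):
    c=cv2.minEnclosingCircle(w[:,:2].astype(np.float32)); r=cv2.minAreaRect((w[:,:2]*1000).astype(np.float32))
    print(n,len(w),'mean',w.mean(0).round(4),'circ',np.round(c[0]+(c[1],),4),'rect',np.round(r[0],1),np.round(r[1],1),round(r[2],1))
info('potrim',reg(185,250,175,235,.052,.068)[0])
w,g=reg(185,250,175,235,.02,.052)
info('griptop',reg(270,320,170,230,.09,.12)[0])
info('foot/collar',reg(270,320,170,230,.05,.075)[0])
info('standplate',reg(260,330,170,235,.0035,.0095)[0])
info('standrim',reg(260,330,170,235,.012,.024)[0])
info('jar',reg(235,285,225,275,.03,.07)[0])
info('bottle',reg(235,256,130,155,.03,.07)[0])
info('stopper',reg(250,270,155,175,.015,.04)[0])
print('table',np.nanmedian(W[220:240,330:340,2]))
# plate plane fit
c=reg(185,250,175,235,.052,.068)[0].mean(0)
w=W[175:235,185:250].reshape(-1,3); rr=np.hypot(*(w[:,:2]-c[:2]).T)
q=w[rr<.026]; A=np.c_[q[:,:2]-c[:2],np.ones(len(q))]; s=np.linalg.lstsq(A,q[:,2],rcond=None)[0]; print('plate',len(q),s)
a=cv2.resize(im[165:240,180:335],None,fx=5,fy=5,interpolation=cv2.INTER_CUBIC); cv2.imwrite('pics/crop.png',a[...,::-1])
E
```

```text
potrim 322 mean [0.5518 0.1212 0.0589] circ [0.552  0.1202 0.043 ] rect [552.1 120.7] [83.7 83.9] 88.7
griptop 136 mean [ 0.5567 -0.0716  0.105 ] circ [ 0.5573 -0.0723  0.0168] rect [557.3 -72.1] [25.9 26. ] 50.8
foot/collar 37 mean [ 0.5522 -0.066   0.067 ] circ [ 0.5567 -0.0716  0.017 ] rect [553.4 -68.4] [32.1 22.8] 46.1
standplate 670 mean [ 0.5482 -0.0743  0.0058] circ [ 0.5487 -0.0775  0.0959] rect [555.5 -73.6] [170.5 158.2] 84.4
standrim 509 mean [ 0.5534 -0.0705  0.0173] circ [ 0.5538 -0.0736  0.0419] rect [554.7 -73. ] [80.4 80.6] 88.2
jar 1084 mean [0.4351 0.0177 0.0559] circ [0.435  0.0161 0.0451] rect [435.2  17.7] [85.4 86.2] 25.5
bottle 194 mean [0.712  0.0451 0.0375] circ [0.7149 0.0488 0.0256] rect [715.4  45.2] [47.4 35.9] 25.1
stopper 112 mean [0.6499 0.0107 0.0254] circ [0.6504 0.0107 0.0153] rect [650.  11.] [27.6 28.8] 88.2
table -0.00037520069156476987
plate 355 [-0.12196959  0.03447024  0.03725   ]
```

View pics/crop.png

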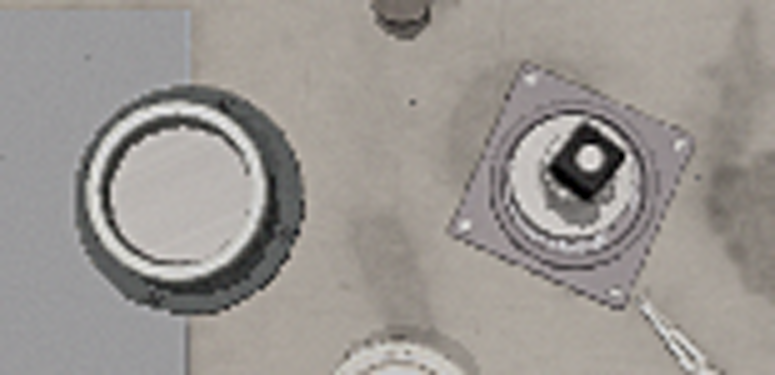

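```bash
cat >> h.py <<'E'
from scipy.spatial.transform import Rotation as Ro
def go(x,y,z,yaw):
    """shift/turn (move units) to TCP at x,y,z pointing down with tool y axis at yaw deg"""
    s=read_state();R=np.array(s['tcp_rot']);a=np.radians(yaw)
    Y=np.array([np.cos(a),np.sin(a),0]);Z=np.array([0,0,-1.]);T=np.c_[np.cross(Y,Z),Y,Z]
    r=Ro.from_matrix(R.T@T).as_rotvec(degrees=True)
    print('shift',(R.T@(np.array([x,y,z])-s['position'])*1000).round(1),'turn',(r/6).round(2),'t',s['time_s'],'open',round(s['opening'],3))
E
python3 - <<'E'
from h import *
go(.557,-.072,.22,-39.2)
W=np.load('top.npz')['W'].reshape(-1,3)
for y0 in np.arange(-.6,.3,.1):
    m=(W[:,1]>y0)&(W[:,1]<y0+.1)
    print(round(y0,1),[round(float(np.nanmax(W[m&(W[:,0]>x)&(W[:,0]<x+.1),2],initial=-1)),2) for x in np.arange(.2,.9,.1)])
E
```

```text
shift [ 488.5 -347.5   27.5] turn [-0.02 -0.01 -4.77] t 0.1 open 0.999
-0.6 [-0.79, -1.0, -1.0, -0.21, -0.03, 0.0, 0.0]
-0.5 [-0.79, 0.25, 0.26, 0.27, 0.27, 0.27, 0.32]
-0.4 [-0.8, 0.0, 0.02, 0.04, 0.17, 0.17, 0.04]
-0.3 [-0.79, 0.01, 0.01, 0.01, 0.17, 0.47, 0.41]
-0.2 [0.47, 0.01, 0.01, 0.02, 0.01, 0.44, 0.43]
-0.1 [0.46, 0.06, 0.06, 0.11, 0.03, 0.45, 0.41]
-0.0 [0.4, 0.06, 0.06, 0.06, 0.04, 0.45, 0.4]
0.1 [0.31, 0.0, 0.01, 0.06, 0.01, 0.2, 0.2]
0.2 [-0.79, 0.01, 0.01, 0.02, 0.02, 0.2, 0.2]
```

Emit:
{"api": "apply_moves", "payload": {
  "rows": [
    {"z": -50},
    {"z": -100},
    {"z": -110},
    {"x": 49,"y": -35,"z": -110,"rz": -0.5},
    {"x": 98,"y": -70,"z": -110,"rz": -1},
    {"x": 147,"y": -104,"z": -110,"rz": -1.5},
    {"x": 195,"y": -139,"z": -110,"rz": -2},
    {"x": 244,"y": -174,"z": -110,"rz": -2.5},
    {"x": 293,"y": -209,"z": -110,"rz": -3.2},
    {"x": 342,"y": -243,"z": -110,"rz": -3.8}
  ]
}}

```text
validation failed for argument at $.ro...
```

```bash
python3 -c "
from h import *
go(.557,-.072,.22,-39.2)"
```

```text
shift [ 488.5 -347.5   27.5] turn [-0.02 -0.01 -4.77] t 0.1 open 0.999
```

Emit:
{"api": "apply_moves", "payload": {
  "rows": [
    {"x": 0,"y": 0,"z": -50,"rx": 0,"ry": 0,"rz": 0,"claw": 0},
    {"x": 0,"y": 0,"z": -100,"rx": 0,"ry": 0,"rz": 0,"claw": 0},
    {"x": 0,"y": 0,"z": -110,"rx": 0,"ry": 0,"rz": 0,"claw": 0},
    {"x": 49,"y": -35,"z": -110,"rx": 0,"ry": 0,"rz": -0.5,"claw": 0},
    {"x": 98,"y": -70,"z": -110,"rx": 0,"ry": 0,"rz": -1,"claw": 0},
    {"x": 147,"y": -104,"z": -110,"rx": 0,"ry": 0,"rz": -1.5,"claw": 0},
    {"x": 195,"y": -139,"z": -110,"rx": 0,"ry": 0,"rz": -2,"claw": 0},
    {"x": 244,"y": -174,"z": -110,"rx": 0,"ry": 0,"rz": -2.5,"claw": 0},
    {"x": 293,"y": -209,"z": -110,"rx": 0,"ry": 0,"rz": -3.2,"claw": 0},
    {"x": 342,"y": -243,"z": -110,"rx": 0,"ry": 0,"rz": -3.8,"claw": 0}
  ]
}}

```text
time_s: 1.35
position: [0.461, -0.2225, 0.3563]
tcp_rot: [[0.706, 0.708, -0.002], [0.708, -0.706, 0.002], [-0.0, -0.002, -1.0]]
force: [1.3, -1.4, -0.0]
opening: 0.998
grasp_force: 0.0
```

```bash
python3 -c "
from h import *
go(.557,-.072,.22,-39.2)"
```

```text
shift [174.4 -38.  136.3] turn [-0.02  0.   -0.96] t 1.35 open 0.998
```

Emit:
{"api": "apply_moves", "payload": {
  "rows": [
    {"x": 50,"y": -15,"z": 0,"rx": 0,"ry": 0,"rz": -0.5,"claw": 0},
    {"x": 100,"y": -25,"z": 30,"rx": 0,"ry": 0,"rz": -0.9,"claw": 0},
    {"x": 140,"y": -35,"z": 70,"rx": 0,"ry": 0,"rz": -0.9,"claw": 0},
    {"x": 165,"y": -38,"z": 110,"rx": 0,"ry": 0,"rz": -0.9,"claw": 0},
    {"x": 172,"y": -38,"z": 135,"rx": 0,"ry": 0,"rz": -0.9,"claw": 0},
    {"x": 172,"y": -38,"z": 136,"rx": 0,"ry": 0,"rz": -0.9,"claw": 0},
    {"x": 172,"y": -38,"z": 136,"rx": 0,"ry": 0,"rz": -0.9,"claw": 0}
  ]
}}

```text
time_s: 2.22
position: [0.5556, -0.0766, 0.2217]
tcp_rot: [[0.638, 0.77, -0.0], [0.77, -0.638, -0.0], [-0.0, -0.0, -1.0]]
force: [0.1, 0.1, 0.3]
opening: 0.993
grasp_force: 0.0
```

```bash
python3 - <<'E'
from h import *
go(.557,-.072,.22,-39.2)
p=camera_params('wrist');print(p)
im,d=capture('wrist');np.savez('wr',im=im,d=d,**p);cv2.imwrite('pics/wr1.png',im[...,::-1])
E
```

```text
shift [ 4.5 -1.9  1.7] turn [-0.    0.   -0.08] t 2.225 open 0.993
{'fx': 297.3186396354542, 'fy': 297.3186396354542, 'cx': 258.66319986959087, 'cy': 185.8989453976875, 'xyz': array([ 0.60085184, -0.02096562,  0.35936424]), 'orientation': array([[ 7.69932152e-01,  6.15561511e-01,  1.68191874e-01],
       [-6.38125611e-01,  7.42528936e-01,  2.03584097e-01],
       [ 4.31201127e-04, -2.64073485e-01,  9.64502467e-01]])}
```

View pics/wr1.png

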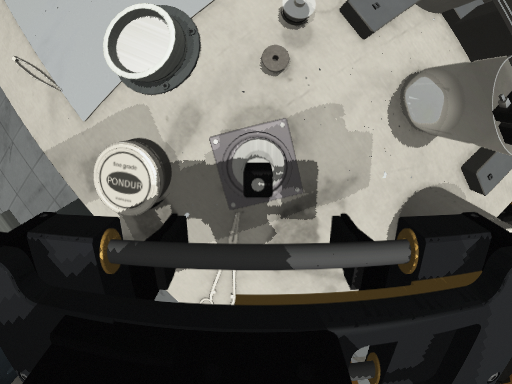

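The wrist view shows the grip at (258,179), between the open fingers (about 170 and 350), nearly square to them; the pot is at (145,45) and the stand rim around (257,160).

```bash
cat >> h.py <<'E'
def wpts():
    p=camera_params('wrist');im,d=capture('wrist')
    v,u=np.mgrid[0:384,0:512];a=(u-p['cx'])/p['fx'];b=(v-p['cy'])/p['fy'];t=np.hypot(a,b)+1e-9;k=np.tan(t)/t
    W=np.stack([a*k*d,-b*k*d,-d],-1)@np.array(p['orientation']).T+np.array(p['xyz']);W[d==0]=np.nan
    return im,W
def info(n,w):
    f=(w[:,:2]*1000).astype(np.float32);c=cv2.minEnclosingCircle(f);r=cv2.minAreaRect(f)
    print(n,len(w),'z',w[:,2].mean().round(4),'circ',np.round(c[0]+(c[1],),1),'rect',np.round(r[0],1),np.round(r[1],1),round(r[2],1))
E
python3 - <<'E'
from h import *
im,W=wpts()
def reg(u0,u1,v0,v1,a,b):
    w=W[v0:v1,u0:u1].reshape(-1,3);return w[(w[:,2]>a)&(w[:,2]<b)]
info('grip',reg(235,285,150,205,.098,.115))
info('standrim',reg(200,300,115,215,.012,.019))
info('pot',reg(95,200,0,95,.055,.064))
w=W[0:95,95:200].reshape(-1,3);w=w[np.isfinite(w[:,2])];c=reg(95,200,0,95,.055,.064)
print(c.mean(0))
E
```

```text
grip 824 z 0.106 circ [557.3 -72.   16.8] rect [557.5 -71.6] [25.4 25.7] 51.0
standrim 995 z 0.0152 circ [553.9 -73.8  42. ] rect [554.1 -73.7] [82.8 82.4] 4.7
pot 1489 z 0.0599 circ [551.9 120.2  43.5] rect [551.9 119.4] [84.8 85.1] 52.3
[0.5525614  0.11801189 0.05987738]
```

Emit:
{"api": "apply_moves", "payload": {
  "rows": [
    {"x": 5,"y": -2,"z": 0,"rx": 0,"ry": 0,"rz": -0.06,"claw": 0},
    {"x": 5,"y": -2,"z": 30,"rx": 0,"ry": 0,"rz": -0.06,"claw": 0},
    {"x": 5,"y": -2,"z": 60,"rx": 0,"ry": 0,"rz": -0.06,"claw": 0},
    {"x": 5,"y": -2,"z": 80,"rx": 0,"ry": 0,"rz": -0.06,"claw": 0},
    {"x": 5,"y": -2,"z": 80,"rx": 0,"ry": 0,"rz": -0.06,"claw": 0}
  ]
}}

```text
time_s: 2.95
position: [0.5566, -0.0709, 0.1408]
tcp_rot: [[0.633, 0.774, -0.002], [0.774, -0.633, 0.001], [-0.001, -0.002, -1.0]]
force: [0.1, -0.0, -0.4]
opening: 1.001
grasp_force: 0.0
```

```bash
python3 -c "
from h import *
go(.5574,-.0718,.095,-39.1)"
```

```text
shift [-0.1  1.3 45.8] turn [-0.02  0.01 -0.03] t 2.95 open 1.001
```

Emit:
{"api": "apply_moves", "payload": {
  "rows": [
    {"x": 0,"y": 1,"z": 20,"rx": 0,"ry": 0,"rz": 0,"claw": 0},
    {"x": 0,"y": 1,"z": 38,"rx": 0,"ry": 0,"rz": 0,"claw": 0},
    {"x": 0,"y": 1,"z": 45,"rx": 0,"ry": 0,"rz": 0,"claw": 0},
    {"x": 0,"y": 1,"z": 45,"rx": 0,"ry": 0,"rz": 0,"claw": 0},
    {"x": 0,"y": 1,"z": 45,"rx": 0,"ry": 0,"rz": 0,"claw": 80},
    {"x": 0,"y": 1,"z": 45,"rx": 0,"ry": 0,"rz": 0,"claw": 130}
  ]
}}

```text
time_s: 3.7
position: [0.5586, -0.072, 0.0974]
tcp_rot: [[0.633, 0.774, 0.001], [0.774, -0.633, -0.0], [0.001, 0.001, -1.0]]
force: [-0.1, 0.4, 0.4]
opening: 0.851
grasp_force: 0.0
```

Emit:
{"api": "apply_moves", "payload": {
  "rows": [
    {"x": 0,"y": 0,"z": 0,"rx": 0,"ry": 0,"rz": 0,"claw": 160},
    {"x": 0,"y": 0,"z": 0,"rx": 0,"ry": 0,"rz": 0,"claw": 190},
    {"x": 0,"y": 0,"z": 0,"rx": 0,"ry": 0,"rz": 0,"claw": 230},
    {"x": 0,"y": 0,"z": 0,"rx": 0,"ry": 0,"rz": 0,"claw": 255},
    {"x": 0,"y": 0,"z": 0,"rx": 0,"ry": 0,"rz": 0,"claw": 255}
  ]
}}

```text
time_s: 4.32
position: [0.5582, -0.0718, 0.0965]
tcp_rot: [[0.633, 0.774, 0.0], [0.774, -0.633, 0.0], [0.0, 0.0, -1.0]]
force: [0.0, 0.4, -2.0]
opening: 0.294
grasp_force: 30.0
```

```bash
python3 -c "
from h import *
go(.5574,-.0718,.095,-39.1);s=read_state();print(s['position'],s['force'],s['moment'],s['grasp_force'])"
```

```text
shift [-0.5 -0.6  1.5] turn [ 0.   -0.   -0.03] t 4.325 open 0.294
[ 0.55815924 -0.07181237  0.09650607] [ 0.03519015  0.4251263  -2.00006224] [ 0.12343382 -0.0057297   0.02236032] 29.988169628195465
```

Emit:
{"api": "apply_moves", "payload": {
  "rows": [
    {"x": 0,"y": 0,"z": -3,"rx": 0,"ry": 0,"rz": 0,"claw": 255},
    {"x": 0,"y": 0,"z": -10,"rx": 0,"ry": 0,"rz": 0,"claw": 255},
    {"x": 0,"y": 0,"z": -25,"rx": 0,"ry": 0,"rz": 0,"claw": 255},
    {"x": 0,"y": 0,"z": -45,"rx": 0,"ry": 0,"rz": 0,"claw": 255},
    {"x": 0,"y": 0,"z": -65,"rx": 0,"ry": 0,"rz": 0,"claw": 255},
    {"x": 0,"y": 0,"z": -80,"rx": 0,"ry": 0,"rz": 0,"claw": 255},
    {"x": 0,"y": 0,"z": -85,"rx": 0,"ry": 0,"rz": 0,"claw": 255},
    {"x": 0,"y": 0,"z": -85,"rx": 0,"ry": 0,"rz": 0,"claw": 255},
    {"x": 0,"y": 0,"z": -85,"rx": 0,"ry": 0,"rz": 0,"claw": 255}
  ]
}}

```text
time_s: 5.45
position: [0.5576, -0.0716, 0.1808]
tcp_rot: [[0.633, 0.774, -0.002], [0.774, -0.633, 0.001], [-0.001, -0.002, -1.0]]
force: [-0.2, -0.0, -3.8]
opening: 0.296
grasp_force: 30.0
```

```bash
python3 -c "
from h import *
go(.5523,.1205,.18,-39.1);s=read_state();print(s['position'],s['force'],s['moment'],s['grasp_force'])"
```

```text
shift [ 145.4 -125.7    1. ] turn [-0.02  0.01 -0.03] t 5.45 open 0.296
[ 0.55755959 -0.07164471  0.18083923] [-0.19416375 -0.03208061 -3.77805595] [-0.03210442 -0.06537361 -0.02333852] 29.98346930835396
```

Emit:
{"api": "apply_moves", "payload": {
  "rows": [
    {"x": 10,"y": -8,"z": 0,"rx": 0,"ry": 0,"rz": 0,"claw": 255},
    {"x": 30,"y": -26,"z": 0,"rx": 0,"ry": 0,"rz": 0,"claw": 255},
    {"x": 55,"y": -48,"z": 0,"rx": 0,"ry": 0,"rz": 0,"claw": 255},
    {"x": 80,"y": -69,"z": 0,"rx": 0,"ry": 0,"rz": 0,"claw": 255},
    {"x": 105,"y": -91,"z": 0,"rx": 0,"ry": 0,"rz": 0,"claw": 255},
    {"x": 128,"y": -110,"z": 0,"rx": 0,"ry": 0,"rz": 0,"claw": 255},
    {"x": 140,"y": -121,"z": 0,"rx": 0,"ry": 0,"rz": 0,"claw": 255},
    {"x": 145,"y": -126,"z": 0,"rx": 0,"ry": 0,"rz": 0,"claw": 255},
    {"x": 145,"y": -126,"z": 0,"rx": 0,"ry": 0,"rz": 0,"claw": 255},
    {"x": 145,"y": -126,"z": 0,"rx": 0,"ry": 0,"rz": 0,"claw": 255}
  ]
}}

```text
time_s: 6.7
position: [0.5525, 0.1193, 0.1815]
tcp_rot: [[0.634, 0.773, -0.0], [0.773, -0.634, -0.0], [-0.0, 0.0, -1.0]]
force: [1.0, -0.5, -2.2]
opening: 0.303
grasp_force: 30.0
```

```bash
python3 - <<'E'
from h import *
go(.5523,.1205,.18,-39.1)
for n in('wrist','side','top'):
    im,W=wpts() if n=='wrist' else pts(n)[::2]
    np.savez('p_'+n,im=im,W=W)
    if n=='wrist': cv2.imwrite('pics/wr2.png',im[...,::-1])
    if n=='side': cv2.imwrite('pics/side2.png',cv2.resize(im[100:250,150:350],None,fx=4,fy=4)[...,::-1])
E
```

```text
shift [ 0.8 -0.9  1.5] turn [ 0.    0.   -0.04] t 6.7 open 0.303
```

View pics/wr2.png

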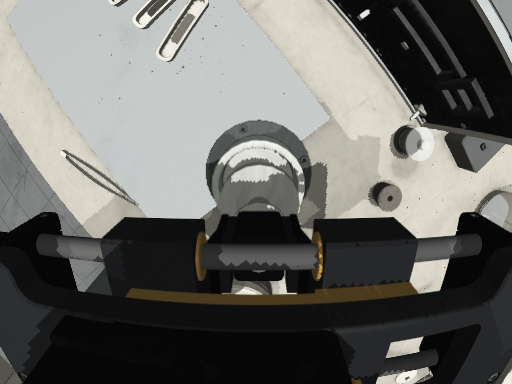

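View pics/side2.png

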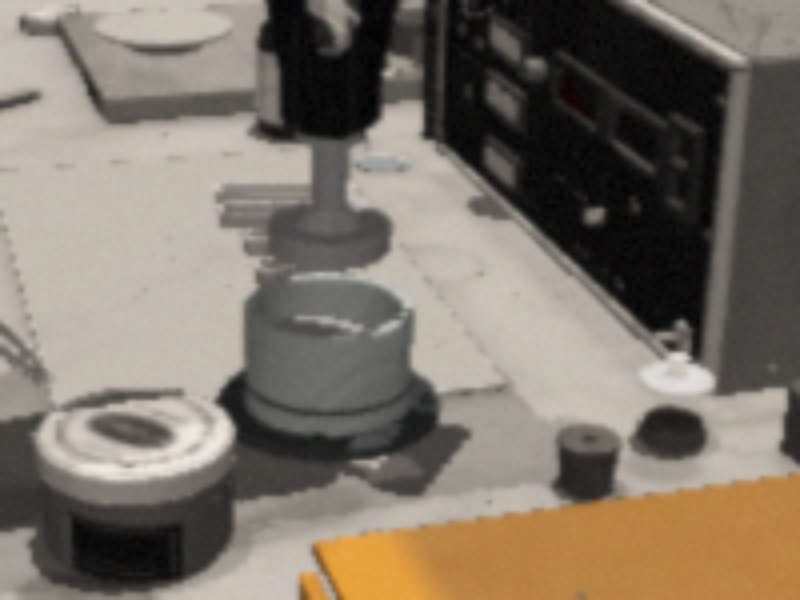

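The wrist view shows the foot above the pot (around (258,180)), and the side crop shows the tamper hanging upright with its foot at (330,235), above the pot mouth at (330,310).

```bash
python3 - <<'E'
from h import *
from scipy.optimize import least_squares as ls
go(.5523,.1205,.18,-39.1)
s=np.load('p_side.npz')['W'].reshape(-1,3);w=np.load('p_wrist.npz')['W'].reshape(-1,3)
near=lambda a,z0,z1:a[(np.hypot(a[:,0]-.552,a[:,1]-.12)<.05)&(a[:,2]>z0)&(a[:,2]<z1)]
def fit(n,p,R):
    r=ls(lambda c:np.hypot(p[:,0]-c[0],p[:,1]-c[1])-R,[.552,.12],loss='soft_l1',f_scale=.001);print(n,len(p),r.x.round(4),np.abs(r.fun).mean()*1e3)
f=near(s,.093,.101);fit('foot side',f,.031)
st=near(s,.115,.145);
for a,b in((.112,.125),(.125,.14)): q=near(s,a,b);q=q[np.hypot(q[:,0]-.552,q[:,1]-.12)<.014];fit('stem%g'%a,q,.009)
p=near(s,.03,.055);q=p[np.hypot(p[:,0]-.552,p[:,1]-.12)>.04];fit('pot side',q,.043)
h=near(w,.085,.11);info('foot wrist',h);print(np.percentile(h[:,2],[5,50,95]))
E
```

```text
shift [ 0.7 -0.9  1.6] turn [ 0.    0.   -0.04] t 6.85 open 0.294
foot side 120 [0.5527 0.1186] 0.8914301940336369
stem0.112 60 [0.5526 0.1183] 0.9214807617995345
stem0.125 66 [0.5529 0.1185] 0.8535989322470523
pot side 470 [0.553  0.1203] 0.845485410433931
foot wrist 2759 z 0.1053 circ [551.7 119.3  31. ] rect [558.  127.1] [41.2 62. ] 50.7
[0.1024627  0.10543062 0.1086258 ]
```

Emit:
{"api": "apply_moves", "payload": {
  "rows": [
    {"x": 1,"y": -1,"z": 5,"rx": 0,"ry": 0,"rz": 0,"claw": 255},
    {"x": 1,"y": -1,"z": 15,"rx": 0,"ry": 0,"rz": 0,"claw": 255},
    {"x": 1,"y": -1,"z": 25,"rx": 0,"ry": 0,"rz": 0,"claw": 255},
    {"x": 1,"y": -1,"z": 34,"rx": 0,"ry": 0,"rz": 0,"claw": 255},
    {"x": 1,"y": -1,"z": 40,"rx": 0,"ry": 0,"rz": 0,"claw": 255},
    {"x": 1,"y": -1,"z": 42,"rx": 0,"ry": 0,"rz": 0,"claw": 255},
    {"x": 1,"y": -1,"z": 42,"rx": 0,"ry": 0,"rz": 0,"claw": 255},
    {"x": 1,"y": -1,"z": 42,"rx": 0,"ry": 0,"rz": 0,"claw": 255}
  ]
}}

```text
time_s: 7.85
position: [0.5526, 0.1216, 0.1399]
tcp_rot: [[0.633, 0.774, 0.001], [0.774, -0.633, 0.0], [0.001, 0.001, -1.0]]
force: [-0.7, 0.1, -3.2]
opening: 0.295
grasp_force: 30.0
```

```bash
python3 -c "
from h import *
go(.552,.1205,.14,-39.1);s=read_state();print(s['position'],s['force'],s['moment'])"
```

```text
shift [-1.2  0.3 -0.1] turn [ 0.01 -0.01 -0.03] t 7.85 open 0.295
[0.55255635 0.12160453 0.13990121] [-0.68823113  0.09754143 -3.2400123 ] [-0.0159258  -0.04606168  0.02278295]
```

Emit:
{"api": "apply_moves", "payload": {
  "rows": [
    {"x": -0.5,"y": 0,"z": 1.5,"rx": 0,"ry": 0,"rz": 0,"claw": 255},
    {"x": -0.5,"y": 0,"z": 3,"rx": 0,"ry": 0,"rz": 0,"claw": 255},
    {"x": -0.5,"y": 0,"z": 4.5,"rx": 0,"ry": 0,"rz": 0,"claw": 255},
    {"x": -0.5,"y": 0,"z": 6,"rx": 0,"ry": 0,"rz": 0,"claw": 255},
    {"x": -0.5,"y": 0,"z": 7.5,"rx": 0,"ry": 0,"rz": 0,"claw": 255},
    {"x": -0.5,"y": 0,"z": 9,"rx": 0,"ry": 0,"rz": 0,"claw": 255},
    {"x": -0.5,"y": 0,"z": 10,"rx": 0,"ry": 0,"rz": 0,"claw": 255},
    {"x": -0.5,"y": 0,"z": 11,"rx": 0,"ry": 0,"rz": 0,"claw": 255},
    {"x": -0.5,"y": 0,"z": 12,"rx": 0,"ry": 0,"rz": 0,"claw": 255}
  ]
}}

```text
time_s: 8.98
position: [0.5518, 0.1212, 0.1276]
tcp_rot: [[0.633, 0.774, -0.0], [0.774, -0.633, 0.0], [-0.0, -0.0, -1.0]]
force: [-1.7, 1.3, 1.5]
opening: 0.294
grasp_force: 30.0
```

Emit:
{"api": "apply_moves", "payload": {
  "rows": [
    {"x": 0,"y": 0,"z": 1,"rx": 0,"ry": 0,"rz": 0,"claw": 255},
    {"x": 0,"y": 0,"z": 2,"rx": 0,"ry": 0,"rz": 0,"claw": 255},
    {"x": 0,"y": 0,"z": 3,"rx": 0,"ry": 0,"rz": 0,"claw": 255},
    {"x": 0,"y": 0,"z": 4,"rx": 0,"ry": 0,"rz": 0,"claw": 255},
    {"x": 0,"y": 0,"z": 5,"rx": 0,"ry": 0,"rz": 0,"claw": 255},
    {"x": 0,"y": 0,"z": 6,"rx": 0,"ry": 0,"rz": 0,"claw": 255},
    {"x": 0,"y": 0,"z": 6.5,"rx": 0,"ry": 0,"rz": 0,"claw": 255},
    {"x": 0,"y": 0,"z": 7,"rx": 0,"ry": 0,"rz": 0,"claw": 255}
  ]
}}

```text
time_s: 9.98
position: [0.5519, 0.1212, 0.1205]
tcp_rot: [[0.633, 0.774, -0.0], [0.774, -0.633, 0.0], [-0.0, -0.0, -1.0]]
force: [-0.8, 0.6, 2.2]
opening: 0.297
grasp_force: 30.0
```

Emit:
{"api": "apply_moves", "payload": {
  "rows": [
    {"x": 0,"y": 0,"z": 0.5,"rx": 0,"ry": 0,"rz": 0,"claw": 255},
    {"x": 0,"y": 0,"z": 1,"rx": 0,"ry": 0,"rz": 0,"claw": 255},
    {"x": 0,"y": 0,"z": 1.5,"rx": 0,"ry": 0,"rz": 0,"claw": 255},
    {"x": 0,"y": 0,"z": 2,"rx": 0,"ry": 0,"rz": 0,"claw": 255},
    {"x": 0,"y": 0,"z": 2.5,"rx": 0,"ry": 0,"rz": 0,"claw": 255},
    {"x": 0,"y": 0,"z": 3,"rx": 0,"ry": 0,"rz": 0,"claw": 255}
  ]
}}

```text
time_s: 10.72
position: [0.5519, 0.1212, 0.1175]
tcp_rot: [[0.633, 0.774, -0.0], [0.774, -0.633, 0.0], [-0.0, -0.0, -1.0]]
force: [-2.9, -1.0, 1.9]
opening: 0.298
grasp_force: 30.0
```

Emit:
{"api": "apply_moves", "payload": {
  "rows": [
    {"x": 0,"y": 0,"z": 0.4,"rx": 0,"ry": 0,"rz": 0,"claw": 255},
    {"x": 0,"y": 0,"z": 0.8,"rx": 0,"ry": 0,"rz": 0,"claw": 255},
    {"x": 0,"y": 0,"z": 1.2,"rx": 0,"ry": 0,"rz": 0,"claw": 255}
  ]
}}

```text
time_s: 11.1
position: [0.5519, 0.1212, 0.1163]
tcp_rot: [[0.633, 0.774, -0.0], [0.774, -0.633, 0.0], [-0.0, -0.0, -1.0]]
force: [-1.3, 0.4, 2.6]
opening: 0.297
grasp_force: 30.0
```

Underside about 25.8 mm, with no stop yet.

Emit:
{"api": "apply_moves", "payload": {
  "rows": [
    {"x": 0,"y": 0,"z": 0.3,"rx": 0,"ry": 0,"rz": 0,"claw": 255},
    {"x": 0,"y": 0,"z": 0.6,"rx": 0,"ry": 0,"rz": 0,"claw": 255},
    {"x": 0,"y": 0,"z": 0.9,"rx": 0,"ry": 0,"rz": 0,"claw": 255}
  ]
}}

```text
time_s: 11.48
position: [0.5519, 0.1212, 0.1154]
tcp_rot: [[0.633, 0.774, -0.0], [0.774, -0.633, 0.0], [-0.0, -0.0, -1.0]]
force: [-2.1, 1.7, 1.8]
opening: 0.296
grasp_force: 30.0
```

Emit:
{"api": "apply_moves", "payload": {
  "rows": [
    {"x": 0,"y": 0,"z": 0.3,"rx": 0,"ry": 0,"rz": 0,"claw": 255},
    {"x": 0,"y": 0,"z": 0.6,"rx": 0,"ry": 0,"rz": 0,"claw": 255}
  ]
}}

```text
time_s: 11.72
position: [0.5519, 0.1212, 0.1148]
tcp_rot: [[0.633, 0.774, -0.0], [0.774, -0.633, 0.0], [-0.0, -0.0, -1.0]]
force: [-2.5, 1.4, 2.0]
opening: 0.293
grasp_force: 30.0
```

Emit:
{"api": "apply_moves", "payload": {
  "rows": [
    {"x": 0,"y": 0,"z": 0.3,"rx": 0,"ry": 0,"rz": 0,"claw": 255},
    {"x": 0,"y": 0,"z": 0.6,"rx": 0,"ry": 0,"rz": 0,"claw": 255}
  ]
}}

```text
time_s: 11.98
position: [0.5519, 0.1212, 0.1142]
tcp_rot: [[0.633, 0.774, -0.0], [0.774, -0.633, 0.0], [-0.0, -0.0, -1.0]]
force: [-2.4, -0.1, 2.3]
opening: 0.294
grasp_force: 30.0
```

Emit:
{"api": "apply_moves", "payload": {
  "rows": [
    {"x": 0,"y": 0,"z": 0.3,"rx": 0,"ry": 0,"rz": 0,"claw": 255},
    {"x": 0,"y": 0,"z": 0.6,"rx": 0,"ry": 0,"rz": 0,"claw": 255}
  ]
}}

```text
time_s: 12.22
position: [0.5519, 0.1212, 0.1137]
tcp_rot: [[0.633, 0.774, -0.0], [0.774, -0.633, 0.0], [-0.0, -0.0, -1.0]]
force: [-2.6, 0.6, 2.7]
opening: 0.298
grasp_force: 30.0
```

Emit:
{"api": "apply_moves", "payload": {
  "rows": [
    {"x": 0,"y": 0,"z": 0.3,"rx": 0,"ry": 0,"rz": 0,"claw": 255},
    {"x": 0,"y": 0,"z": 0.6,"rx": 0,"ry": 0,"rz": 0,"claw": 255}
  ]
}}

```text
time_s: 12.48
position: [0.552, 0.1212, 0.1135]
tcp_rot: [[0.633, 0.774, 0.0], [0.774, -0.633, 0.0], [0.0, 0.0, -1.0]]
force: [-2.9, 0.7, 7.2]
opening: 0.294
grasp_force: 30.0
```

```bash
python3 -c "
from h import *
s=read_state();print(s['position'],s['force'],s['moment'])"
```

```text
[0.55195932 0.12124777 0.11348441] [-2.85503964  0.6585914   7.23915762] [ 0.16833591  0.75043812 -0.03757199]
```

Emit:
{"api": "apply_moves", "payload": {
  "rows": [
    {"x": 0,"y": 0,"z": 0.3,"rx": 0,"ry": 0,"rz": 0,"claw": 255},
    {"x": 0,"y": 0,"z": 0.3,"rx": 0,"ry": 0,"rz": 0,"claw": 255}
  ]
}}

```text
time_s: 12.72
position: [0.552, 0.1213, 0.1135]
tcp_rot: [[0.633, 0.774, 0.0], [0.774, -0.633, 0.0], [0.0, 0.0, -1.0]]
force: [-4.1, 1.4, 7.7]
opening: 0.298
grasp_force: 30.0
```

Emit:
{"api": "apply_moves", "payload": {
  "rows": [
    {"x": 0,"y": 0,"z": 0.3,"rx": 0,"ry": 0,"rz": 0,"claw": 255},
    {"x": 0,"y": 0,"z": 0.3,"rx": 0,"ry": 0,"rz": 0,"claw": 255}
  ]
}}

```text
time_s: 12.98
position: [0.552, 0.1213, 0.1134]
tcp_rot: [[0.633, 0.774, 0.0], [0.774, -0.633, 0.0], [0.0, 0.0, -1.0]]
force: [-3.1, -0.2, 9.7]
opening: 0.294
grasp_force: 30.0
```

Emit:
{"api": "apply_moves", "payload": {
  "rows": [
    {"x": 0,"y": 0,"z": 0.4,"rx": 0,"ry": 0,"rz": 0,"claw": 255},
    {"x": 0,"y": 0,"z": 0.4,"rx": 0,"ry": 0,"rz": 0,"claw": 255}
  ]
}}

```text
time_s: 13.22
position: [0.552, 0.1213, 0.1134]
tcp_rot: [[0.633, 0.774, 0.0], [0.774, -0.633, 0.0], [0.0, 0.0, -1.0]]
force: [-3.8, -0.5, 12.2]
opening: 0.296
grasp_force: 30.0
```

Emit:
{"api": "apply_moves", "payload": {
  "rows": [
    {"x": 0,"y": 0,"z": 0.4,"rx": 0,"ry": 0,"rz": 0,"claw": 255},
    {"x": 0,"y": 0,"z": 0.7,"rx": 0,"ry": 0,"rz": 0,"claw": 255},
    {"x": 0,"y": 0,"z": 0.7,"rx": 0,"ry": 0,"rz": 0,"claw": 255}
  ]
}}

```text
time_s: 13.6
position: [0.552, 0.1213, 0.1133]
tcp_rot: [[0.633, 0.774, 0.001], [0.774, -0.633, 0.0], [0.001, 0.001, -1.0]]
force: [-5.2, 0.1, 16.0]
opening: 0.294
grasp_force: 30.0
```

Emit:
{"api": "apply_moves", "payload": {
  "rows": [
    {"x": 0,"y": 0,"z": 0.1,"rx": 0,"ry": 0,"rz": 0,"claw": 255},
    {"x": 0,"y": 0,"z": 0.2,"rx": 0,"ry": 0,"rz": 0,"claw": 255},
    {"x": 0,"y": 0,"z": 0.2,"rx": 0,"ry": 0,"rz": 0,"claw": 255},
    {"x": 0,"y": 0,"z": 0.2,"rx": 0,"ry": 0,"rz": 0,"claw": 255},
    {"x": 0,"y": 0,"z": 0.2,"rx": 0,"ry": 0,"rz": 0,"claw": 255},
    {"x": 0,"y": 0,"z": 0.2,"rx": 0,"ry": 0,"rz": 0,"claw": 255},
    {"x": 0,"y": 0,"z": 0.2,"rx": 0,"ry": 0,"rz": 0,"claw": 255},
    {"x": 0,"y": 0,"z": 0.2,"rx": 0,"ry": 0,"rz": 0,"claw": 255}
  ]
}}

```text
time_s: 14.6
position: [0.552, 0.1213, 0.1133]
tcp_rot: [[0.633, 0.774, 0.001], [0.774, -0.633, 0.0], [0.001, 0.001, -1.0]]
force: [-5.1, 0.5, 16.0]
opening: 0.294
grasp_force: 30.0
```

```bash
python3 - <<'E'
from h import *
from scipy.optimize import least_squares as ls
s=read_state();print(s['position'],s['force'],s['moment'])
im,W=wpts();w=W.reshape(-1,3)
im,_,S=pts('side');S=S.reshape(-1,3)
for a,b in((.065,.072),(.072,.08)):
    q=S[(np.hypot(S[:,0]-.552,S[:,1]-.121)<.014)&(S[:,2]>a)&(S[:,2]<b)]
    r=ls(lambda c:np.hypot(q[:,0]-c[0],q[:,1]-c[1])-.009,[.552,.12],loss='soft_l1',f_scale=.001) if len(q) else None
    print(a,len(q),r.x.round(4) if r else '')
q=w[(np.hypot(w[:,0]-.552,w[:,1]-.12)<.03)&(w[:,2]>.02)&(w[:,2]<.05)]
if len(q)>50: print('foot top',len(q),np.median(q[:,2]),np.linalg.lstsq(np.c_[q[:,0]-.552,q[:,1]-.12,np.ones(len(q))],q[:,2],rcond=None)[0])
E
```

```text
[0.55202559 0.12133392 0.1133028 ] [-5.08456077  0.47914415 16.03620123] [0.15679552 1.24021716 0.09807378]
0.065 24 [0.551  0.1204]
0.072 17 [0.552  0.1203]
foot top 2730 0.03743054622548192 [-0.06313848 -0.03943495  0.03886977]
```

```bash
python3 - <<'E'
from h import *
from scipy.optimize import least_squares as ls
def top(w,zc,n):
    d=np.hypot(w[:,0]-.552,w[:,1]-.1205)
    q=w[(d<.028)&(d>.012)&(abs(w[:,2]-zc)<.006)]
    r=ls(lambda c:c[0]*(q[:,0]-.552)+c[1]*(q[:,1]-.1205)+c[2]-q[:,2],[0,0,zc],loss='soft_l1',f_scale=.0005)
    print(n,len(q),r.x.round(4),'res',np.median(abs(r.fun)))
top(np.load('p_wrist.npz')['W'].reshape(-1,3),.105,'hanging')
for k in range(2):
    im,W=wpts();top(W.reshape(-1,3),.0375,'pressed')
S=pts('top')[2].reshape(-1,3);top(S,.0375,'topcam')
E
```

```text
hanging 2178 [-0.0023 -0.0082  0.1057] res 0.0005542992833859062
pressed 2111 [-0.0102 -0.0075  0.0376] res 0.000586308340241877
pressed 2115 [-0.0093 -0.0064  0.0376] res 0.0005783179396960311
topcam 1 [0.     0.0001 0.0351] res 2.7239390743005742e-09
```

The foot is level within 0.01 rad, at about 20 N for over a second, so I'm lifting it out.

Emit:
{"api": "apply_moves", "payload": {
  "rows": [
    {"x": 0,"y": 0,"z": -1.5,"rx": 0,"ry": 0,"rz": 0,"claw": 255},
    {"x": 0,"y": 0,"z": -3,"rx": 0,"ry": 0,"rz": 0,"claw": 255},
    {"x": 0,"y": 0,"z": -6,"rx": 0,"ry": 0,"rz": 0,"claw": 255},
    {"x": 0,"y": 0,"z": -14,"rx": 0,"ry": 0,"rz": 0,"claw": 255},
    {"x": 0,"y": 0,"z": -28,"rx": 0,"ry": 0,"rz": 0,"claw": 255},
    {"x": 0,"y": 0,"z": -45,"rx": 0,"ry": 0,"rz": 0,"claw": 255},
    {"x": 0,"y": 0,"z": -60,"rx": 0,"ry": 0,"rz": 0,"claw": 255},
    {"x": 0,"y": 0,"z": -70,"rx": 0,"ry": 0,"rz": 0,"claw": 255},
    {"x": 0,"y": 0,"z": -72,"rx": 0,"ry": 0,"rz": 0,"claw": 255},
    {"x": 0,"y": 0,"z": -72,"rx": 0,"ry": 0,"rz": 0,"claw": 255}
  ]
}}

```text
time_s: 16.1
position: [0.5517, 0.1212, 0.183]
tcp_rot: [[0.633, 0.774, -0.0], [0.774, -0.633, 0.0], [-0.0, -0.0, -1.0]]
force: [-0.5, 0.2, -3.9]
opening: 0.3
grasp_force: 30.0
```

```bash
python3 - <<'E'
from h import *
go(.5546,-.0733,.185,-39.1);s=read_state();print(s['position'],s['force'])
E
```

```text
shift [-148.7  125.4   -2. ] turn [-0.    0.   -0.03] t 16.1 open 0.3
[0.55169106 0.12121506 0.18302984] [-0.54101762  0.18445243 -3.91298917]
```

Emit:
{"api": "apply_moves", "payload": {
  "rows": [
    {"x": -8,"y": 7,"z": 0,"rx": 0,"ry": 0,"rz": 0,"claw": 255},
    {"x": -26,"y": 22,"z": 0,"rx": 0,"ry": 0,"rz": 0,"claw": 255},
    {"x": -52,"y": 44,"z": 0,"rx": 0,"ry": 0,"rz": 0,"claw": 255},
    {"x": -78,"y": 66,"z": 0,"rx": 0,"ry": 0,"rz": 0,"claw": 255},
    {"x": -104,"y": 88,"z": 0,"rx": 0,"ry": 0,"rz": 0,"claw": 255},
    {"x": -128,"y": 108,"z": 0,"rx": 0,"ry": 0,"rz": 0,"claw": 255},
    {"x": -142,"y": 120,"z": 0,"rx": 0,"ry": 0,"rz": 0,"claw": 255},
    {"x": -149,"y": 125.5,"z": 0,"rx": 0,"ry": 0,"rz": 0,"claw": 255},
    {"x": -149,"y": 125.5,"z": 0,"rx": 0,"ry": 0,"rz": 0,"claw": 255},
    {"x": -149,"y": 125.5,"z": 0,"rx": 0,"ry": 0,"rz": 0,"claw": 255}
  ]
}}

```text
time_s: 17.35
position: [0.5545, -0.0725, 0.183]
tcp_rot: [[0.632, 0.775, -0.001], [0.775, -0.632, 0.001], [0.0, -0.001, -1.0]]
force: [0.0, 0.5, -2.6]
opening: 0.296
grasp_force: 30.0
```

```bash
python3 - <<'E'
from h import *
go(.5544,-.0734,.0985,-39.1)
im,W=wpts();w=W.reshape(-1,3)
d=np.hypot(w[:,0]-.5544,w[:,1]+.0734);q=w[(d<.045)&(w[:,2]>.085)&(w[:,2]<.115)];info('foot',q)
im,_,W=pts('top');w=W[175:235,185:250].reshape(-1,3);d=np.hypot(w[:,0]-.552,w[:,1]-.1202)
q=w[d<.027];r=np.linalg.lstsq(np.c_[q[:,0]-.552,q[:,1]-.1202,np.ones(len(q))],q[:,2],rcond=None)[0];print('plate',r)
E
```

```text
shift [-0.7  0.5 84.5] turn [-0.01 -0.   -0.02] t 17.35 open 0.296
foot 2989 z 0.1074 circ [553.3 -72.9  31.2] rect [560.  -64.7] [40.9 62.3] 50.5
plate [-0.00841623  0.01242777  0.02261389]
```

Emit:
{"api": "apply_moves", "payload": {
  "rows": [
    {"x": 0,"y": 1,"z": 10,"rx": 0,"ry": 0,"rz": 0,"claw": 255},
    {"x": 0,"y": 1,"z": 28,"rx": 0,"ry": 0,"rz": 0,"claw": 255},
    {"x": 0,"y": 1,"z": 46,"rx": 0,"ry": 0,"rz": 0,"claw": 255},
    {"x": 0,"y": 1,"z": 62,"rx": 0,"ry": 0,"rz": 0,"claw": 255},
    {"x": 0,"y": 1,"z": 73,"rx": 0,"ry": 0,"rz": 0,"claw": 255},
    {"x": 0,"y": 1,"z": 79,"rx": 0,"ry": 0,"rz": 0,"claw": 255},
    {"x": 0,"y": 1,"z": 82,"rx": 0,"ry": 0,"rz": 0,"claw": 255},
    {"x": 0,"y": 1,"z": 83,"rx": 0,"ry": 0,"rz": 0,"claw": 255},
    {"x": 0,"y": 1,"z": 83,"rx": 0,"ry": 0,"rz": 0,"claw": 255}
  ]
}}

```text
time_s: 18.58
position: [0.5558, -0.0743, 0.1006]
tcp_rot: [[0.633, 0.774, 0.001], [0.774, -0.633, -0.0], [0.0, 0.001, -1.0]]
force: [-0.7, 0.2, -3.0]
opening: 0.298
grasp_force: 30.0
```

Emit:
{"api": "apply_moves", "payload": {
  "rows": [
    {"x": 0,"y": 0,"z": 0.6,"rx": 0,"ry": 0,"rz": 0,"claw": 255},
    {"x": 0,"y": 0,"z": 1.2,"rx": 0,"ry": 0,"rz": 0,"claw": 255},
    {"x": 0,"y": 0,"z": 1.8,"rx": 0,"ry": 0,"rz": 0,"claw": 255},
    {"x": 0,"y": 0,"z": 1.8,"rx": 0,"ry": 0,"rz": 0,"claw": 255}
  ]
}}

```text
time_s: 19.08
position: [0.5555, -0.0742, 0.0983]
tcp_rot: [[0.633, 0.774, -0.0], [0.774, -0.633, 0.0], [0.0, -0.0, -1.0]]
force: [-0.5, -1.0, -4.1]
opening: 0.297
grasp_force: 30.0
```

Emit:
{"api": "apply_moves", "payload": {
  "rows": [
    {"x": 0,"y": 0,"z": 0.5,"rx": 0,"ry": 0,"rz": 0,"claw": 255},
    {"x": 0,"y": 0,"z": 1,"rx": 0,"ry": 0,"rz": 0,"claw": 255},
    {"x": 0,"y": 0,"z": 1.5,"rx": 0,"ry": 0,"rz": 0,"claw": 255},
    {"x": 0,"y": 0,"z": 1.5,"rx": 0,"ry": 0,"rz": 0,"claw": 255}
  ]
}}

```text
time_s: 19.58
position: [0.5555, -0.0742, 0.0968]
tcp_rot: [[0.633, 0.774, -0.0], [0.774, -0.633, 0.0], [-0.0, -0.0, -1.0]]
force: [-0.0, 0.8, -3.6]
opening: 0.298
grasp_force: 30.0
```

Emit:
{"api": "apply_moves", "payload": {
  "rows": [
    {"x": 0,"y": 0,"z": 0.4,"rx": 0,"ry": 0,"rz": 0,"claw": 255},
    {"x": 0,"y": 0,"z": 0.4,"rx": 0,"ry": 0,"rz": 0,"claw": 255}
  ]
}}

```text
time_s: 19.82
position: [0.5556, -0.0742, 0.0965]
tcp_rot: [[0.633, 0.774, 0.0], [0.774, -0.633, -0.0], [0.0, 0.0, -1.0]]
force: [0.0, -0.3, -3.5]
opening: 0.297
grasp_force: 30.0
```

Emit:
{"api": "apply_moves", "payload": {
  "rows": [
    {"x": 0,"y": 0,"z": 0.4,"rx": 0,"ry": 0,"rz": 0,"claw": 255},
    {"x": 0,"y": 0,"z": 0.8,"rx": 0,"ry": 0,"rz": 0,"claw": 255},
    {"x": 0,"y": 0,"z": 0.8,"rx": 0,"ry": 0,"rz": 0,"claw": 255}
  ]
}}

```text
time_s: 20.2
position: [0.5557, -0.0743, 0.0965]
tcp_rot: [[0.633, 0.774, 0.001], [0.774, -0.633, -0.0], [0.0, 0.001, -1.0]]
force: [-1.1, -0.7, 5.9]
opening: 0.295
grasp_force: 30.0
```

Emit:
{"api": "apply_moves", "payload": {
  "rows": [
    {"x": 0,"y": 0,"z": -0.5,"rx": 0,"ry": 0,"rz": 0,"claw": 255},
    {"x": 0,"y": 0,"z": -0.5,"rx": 0,"ry": 0,"rz": 0,"claw": 255},
    {"x": 0,"y": 0,"z": -0.5,"rx": 0,"ry": 0,"rz": 0,"claw": 150},
    {"x": 0,"y": 0,"z": -0.5,"rx": 0,"ry": 0,"rz": 0,"claw": 100},
    {"x": 0,"y": 0,"z": -0.5,"rx": 0,"ry": 0,"rz": 0,"claw": 50},
    {"x": 0,"y": 0,"z": -0.5,"rx": 0,"ry": 0,"rz": 0,"claw": 0},
    {"x": 0,"y": 0,"z": -0.5,"rx": 0,"ry": 0,"rz": 0,"claw": 0},
    {"x": 0,"y": 0,"z": -0.5,"rx": 0,"ry": 0,"rz": 0,"claw": 0}
  ]
}}

```text
time_s: 21.2
position: [0.5556, -0.0742, 0.0961]
tcp_rot: [[0.633, 0.774, 0.0], [0.774, -0.633, 0.0], [0.0, 0.0, -1.0]]
force: [-0.2, 0.3, -0.1]
opening: 0.893
grasp_force: 0.0
```

Emit:
{"api": "apply_moves", "payload": {
  "rows": [
    {"x": 0,"y": 0,"z": -10,"rx": 0,"ry": 0,"rz": 0,"claw": 0},
    {"x": 0,"y": 0,"z": -30,"rx": 0,"ry": 0,"rz": 0,"claw": 0},
    {"x": 0,"y": 0,"z": -55,"rx": 0,"ry": 0,"rz": 0,"claw": 0},
    {"x": 0,"y": 0,"z": -80,"rx": 0,"ry": 0,"rz": 0,"claw": 0},
    {"x": 0,"y": 0,"z": -110,"rx": 0,"ry": 0,"rz": 0,"claw": 0},
    {"x": 0,"y": 0,"z": -125,"rx": 0,"ry": 0,"rz": 0,"claw": 0},
    {"x": 0,"y": 0,"z": -125,"rx": 0,"ry": 0,"rz": 0,"claw": 0},
    {"x": 0,"y": 0,"z": -125,"rx": 0,"ry": 0,"rz": 0,"claw": 0}
  ]
}}

```text
time_s: 22.2
position: [0.5548, -0.074, 0.2203]
tcp_rot: [[0.633, 0.774, -0.002], [0.774, -0.633, 0.001], [-0.001, -0.002, -1.0]]
force: [-0.2, 0.3, 0.6]
opening: 1.001
grasp_force: 0.0
```

```bash
python3 - <<'E'
from h import *
im,W=wpts();cv2.imwrite('pics/wr3.png',im[...,::-1]);w=W.reshape(-1,3)
d=np.hypot(w[:,0]-.5544,w[:,1]+.0734)
info('grip',w[(d<.03)&(w[:,2]>.098)&(w[:,2]<.115)])
q=w[(d<.045)&(w[:,2]>.012)&(w[:,2]<.018)];info('rim',q);info('foot',w[(d<.034)&(w[:,2]>.0175)&(w[:,2]<.023)])
im,_,W=pts('top');w=W[175:235,185:250].reshape(-1,3);d=np.hypot(w[:,0]-.552,w[:,1]-.1202)
q=w[d<.027];print('plate',np.linalg.lstsq(np.c_[q[:,0]-.552,q[:,1]-.1202,np.ones(len(q))],q[:,2],rcond=None)[0])
for n,(u0,u1,v0,v1,a,b) in dict(jar=(235,285,225,275,.03,.07),bottle=(235,256,130,155,.03,.07),stopper=(250,270,155,175,.015,.04)).items():
    w=W[v0:v1,u0:u1].reshape(-1,3);w=w[(w[:,2]>a)&(w[:,2]<b)]
    if len(w):info(n,w)
print(read_state()['force'])
E
```

```text
grip 838 z 0.106 circ [554.6 -74.1  16.8] rect [554.8 -74.1] [25.5 25.9] 51.2
rim 901 z 0.015 circ [553.8 -74.   42. ] rect [555.5 -71.9] [77.9 83.8] 52.8
foot 1109 z 0.0205 circ [554.8 -74.1  30.9] rect [556.5 -72. ] [54.3 61.8] 51.4
plate [0.00408093 0.00455956 0.02263913]
jar 459 z 0.0558 circ [437.7  24.6  41.9] rect [443.2  40.7] [37.8 83.8] 71.2
bottle 197 z 0.0375 circ [714.9  48.6  25.2] rect [711.4  48.4] [46.1 36.7] 85.9
stopper 114 z 0.025 circ [650.3  10.5  14.9] rect [649.9  11. ] [27.6 28.6] 88.2
[ 0.24763859  0.96725191 -0.40956191]
```

View pics/wr3.png

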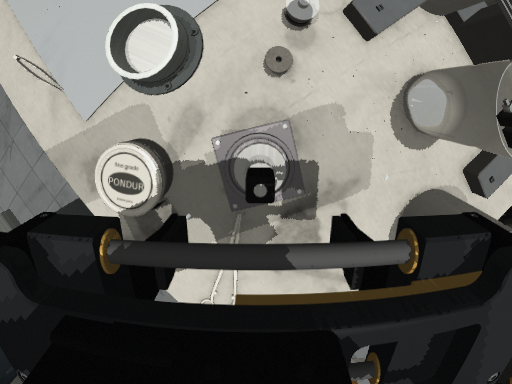

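The tamper stands released and upright at (260,184), within about 1 mm of the rest's centre. The plate is down and level in the pot at (150,45), and the bystanders haven't moved.

```bash
python3 -c "
from rig import hand_in
print(hand_in())"
```

```text
the job is handed in; nothing more can be done
None
```

I pressed the plate onto its stop (centre about 22.6 mm above the table, level within 0.01 rad), leaned on it at about 20 N for over a second, set the tamper back upright in its rest, and handed the job in at about 22 s; the hand-in gave no verdict.

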